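# Fit-check two sleeves on the gauge pin

### The arm

A 6-joint arm with a two-finger parallel gripper is mounted at the origin on a cart in front of the work surface, level with it; the furniture and walls round the work are solid. World frame = base frame: x ahead of the robot, y to its left, z up, the work surface at z = 0. Lengths are in m, angles in rad, forces in N, time in s.
With the tool pointing down it reaches from about 0.4 to 0.825 m from the base axis. Payload 7 kg.
Tool frame: the origin (TCP) lies midway between the tips of the shut fingers; the grasp point (between the pads) lies 19 mm behind it; z points along the fingers, y is the direction in which the jaws open and shut (so a half turn about z gives the same grasp; the last joint's range is limited). The gripper opens to 88 mm and grips with 3 to 60 N. Pads are 19 mm wide; open, the fingers measure 130 mm over their backs; the gripper's body (78 mm by 193 mm) begins 47 mm behind the grasp point.
Start: joints at [1.536, 0.359, 0.012, 0, -1.224, -0.288], TCP at [0.214, 0.64, 0.227] pointing down, gripper open.
Joint ranges: [-3.07, 3.07], [-1.43, 2.12], [-1.02, 1.25], [-3.03, 1.67], [-3.05, -0], [-3.03, 3.03]. Speed limits (rad/s): [2.39, 2.39, 3.01, 3.14, 3.14, 3.14].

### API

Orientations are given as [roll, pitch, yaw] about the fixed x, y, z axes, in that order (R = Rz(yaw) Ry(pitch) Rx(roll)).
In Python, from station import get_state, grab_frame, camera_info, job_done gives the robot as it stands. The module is installed in compiled form; this text tells all that it offers.
- The arm moves only by the shell command python3 -m inch 'ROWS' [FORCE]. ROWS is JSON, a list that holds one entry, the list of rows, each a list of 7 numbers: the shift along the tool's x, y, z normalised to -1 to 1, where 1 is 50 cm, then the turn, a rotation vector about the tool's x, y, z normalised to -1 to 1, where 1 is 180 degrees, then the closure, from 0 (fully open) to 1 (shut). A call has 1 to 20 rows; each row shifts and turns the commanded pose from where the row before left it, along the tool's axes as they then stand; what a row does not reach is not made up. A row lasts 1/10 s, in which the tool goes at most 50 mm and 8.59 degrees, less where a joint would pass 70% of its speed; a pose out of reach is approached as far as the arm can. A call with a number of a shift or a turn outside -1 to 1 is refused whole. A call with a gripper value outside its range is refused whole. The fingers move at their own pace and stop on an object; FORCE is the grip in N (left out, the last holds). Time passes only in rows, so rows that do not move let the fingers close. It gives the time, the measured TCP pose, the force and the opening at its end, in the units of the state.
- get_state(): the state, without advancing time (a new reading comes with each control period).
- grab_frame(name): name is "scene" or "side" or "wrist"; returns the picture (384x512x3 uint8, blue, green, red); there is no depth.
- camera_info(name): a dict with "vertical_fov" (degrees; the focal length in pixels is half the picture's height over the tangent of half this angle, whatever the lens; pixels are square), "cx", "cy" (the principal point, pixels), "R" (3x3) and "t" (3): a world point X has camera coordinates R X + t. Camera axes: x right, y down, z forward; pixel columns grow to the right and rows downward; lengths in m; the calibration is good to about 2 mm. A picture is of the moment at which its call begins: read the wrist's pose just before it. camera_info takes no time and is no camera call; for the wrist camera it gives the pose at the moment of the call.
- job_done(): hands the job in, once; it reports no verdict.
The state is a dict: "t": time; "q": joint angles; "qd": joint speeds; "joint_efforts": joint torques, N m; "eef_pos": TCP position; "ee_rot": TCP orientation; "force": force on the tool from outside, world axes, zero at the start; "moment": the same for the moment, N m; "width": finger opening in m.
Only numpy, scipy, OpenCV 4.12 (cv2) and the standard library are available. Lean on these libraries where they do the work, as an engineer would, in place of code of your own. Each camera call takes 0.05 s, during which the arm holds its last target.

### The job

Of the two plain steel sleeves on the table, one has a bore wide enough to pass over the upright gauge pin and the other does not. Slide the one that fits all the way down the pin onto its seat and leave it there, and stand the one that does not fit upright in the shallow grey reject tray.

Things in the scene. Friction and masses are not known exactly. Their poses are not given: they have to be found in the camera images.
- sleeve_wide_centre (a point): Centre (half-way up, on the axis) of the loose plain steel sleeve with the WIDE bore, the one that fits the pin: a tube 40 mm outside diameter, 44 mm tall, through-bore 24 mm, about 0.2 kg, standing upright on the table. z is its axis; it is round, so it may be grasped from any side and either end may go down. The other sleeve looks the same outside; they stand some 15 cm apart and either may be in either place.
- sleeve_narrow_centre (a point): Centre (half-way up, on the axis) of the loose plain steel sleeve with the NARROW bore, the one that does not fit: 40 mm outside diameter, 44 mm tall, through-bore only 13 mm, about 0.25 kg, standing upright on the table. z is its axis.
- pin_seat (a point): Point on the axis of the upright steel gauge pin, at the level of the seat on which a fitted sleeve comes to rest, 20 mm above the table. The pin is 18 mm in diameter and rises 52 mm above this point, the last 16 mm tapering to a 6 mm tip. The seat is a round boss 36 mm in diameter and 12 mm high on a fixed 90 x 70 x 8 mm aluminium plate. z points up. A seated sleeve has its centre 22 mm above this point.
- reject_tray: Fixed shallow square grey plastic tray, 140 x 140 mm outside, walls 14 mm high and 3 mm thick, one open compartment. Origin at the centre of its underside on the table; floor 3 mm thick; x and y lie along its sides, z up. The pin stand and the tray may swap places.
There are look-alikes about, which are no part of the job. What is shaped like the part that bears sleeve_narrow_centre but blue is not meant.

How it is judged:
By the outcome, as a careful person would: the job done as asked, in the order asked, and still so for the second after the job is handed in, with the robot touching nothing.
It also fails if it takes over 72 s, if anything falls off the work surface, if the arm or the gripper's body presses on something with over 40 N, if the wrist force passes 120 N, or if a joint passes its speed limit or range.

## Working session

There is one attempt and no reset: what is moved stays moved. The work goes in short steps, Python scripts to look and compute and a shell command to move; the robot and the scene stay as the last step left them, time stands still between calls to the robot, and variables do not carry over. Pictures are saved under pics/ and viewed, and the job is handed in when it is done.

```bash
mkdir -p pics; ls; python3 - <<'E'
from station import *
import cv2
s=get_state();print({k:s[k] for k in('t','eef_pos','ee_rot','force','width')})
for n in("scene","side","wrist"):
    c=camera_info(n);print(n,c)
    cv2.imwrite(f"pics/{n}0.png",grab_frame(n))
E
```

```text
pics
{'t': 0.0, 'eef_pos': array([0.21400422, 0.63967985, 0.2256325 ]), 'ee_rot': array([ 3.13999074e+00, -1.16245520e-04, -3.22948501e-01]), 'force': array([-0.20623041, -0.13298899, -0.38288206]), 'width': 0.08746142224741608}
scene {'vertical_fov': 57.07267513287654, 'cx': 254.6035503293827, 'cy': 188.25758836977909, 'R': array([[ 0.81825896, -0.57473028, -0.01172064],
       [-0.34000103, -0.46742699, -0.81603389],
       [ 0.46352085,  0.67171207, -0.57788521]]), 't': array([-0.43592802,  0.20431167,  0.87588211])}
side {'vertical_fov': 57.887863586362876, 'cx': 255.63763299592122, 'cy': 190.81970852388997, 'R': array([[-0.99880221,  0.04428754, -0.02080291],
       [ 0.0448065 ,  0.65702007, -0.75254036],
       [-0.01966023, -0.75257108, -0.65821747]]), 't': array([0.48940871, 0.03034794, 0.95956511])}
wrist {'vertical_fov': 60.70953529731929, 'cx': 258.9678520862537, 'cy': 190.8379169711202, 'R': array([[-0.31561188, -0.94888643,  0.00192127],
       [-0.91456594,  0.30473484,  0.26590565],
       [-0.25289974,  0.08216585, -0.96399715]]), 't': array([ 0.67367274, -0.03224181,  0.39098894])}
```

View pics/scene0.png

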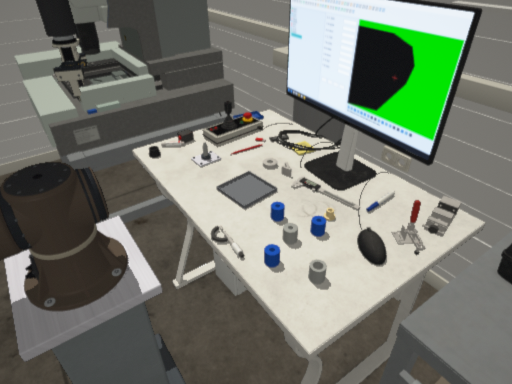

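View pics/side0.png

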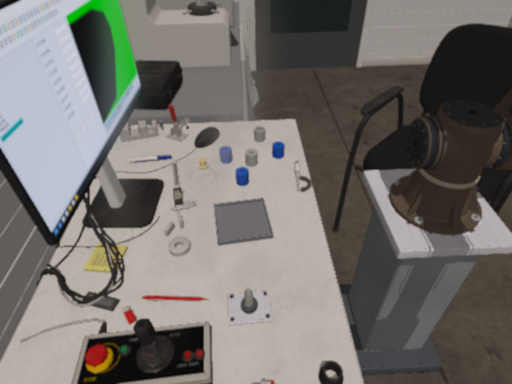

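View pics/wrist0.png

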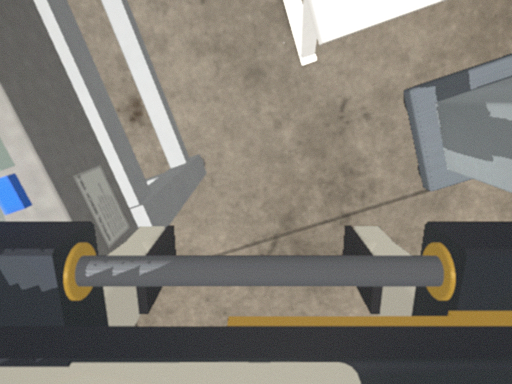

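Scene: grey sleeves at (290,233) and (318,271). The look-alikes are blue sleeves at (278,211), (318,226) and (272,256), plus a grey ring near (270,163). The pin stand is at (206,153) and the tray at (247,189). Next are close crops and ray casts.

```bash
cat > h.py <<'E'
import numpy as np,cv2
from station import *
def K(c):
    f=192/np.tan(np.radians(c['vertical_fov'])/2);return f
def ray(c,u,v,z):
    f=K(c);d=c['R'].T@np.array([(u-c['cx'])/f,(v-c['cy'])/f,1.]);o=-c['R'].T@c['t']
    return o+d*(z-o[2])/d[2]
def proj(c,X):
    p=c['R']@np.asarray(X)+c['t'];f=K(c);return np.array([c['cx']+f*p[0]/p[2],c['cy']+f*p[1]/p[2]])
E
python3 - <<'E'
from h import *
a=cv2.imread('pics/scene0.png');b=cv2.imread('pics/side0.png')
def crop(i,x,y,w,h,s):return cv2.resize(i[y:y+h,x:x+w],None,fx=s,fy=s,interpolation=cv2.INTER_CUBIC)
cv2.imwrite('pics/c1.png',np.hstack([crop(a,255,195,80,95,5),crop(b,212,120,80,95,5)]))
cv2.imwrite('pics/c2.png',np.hstack([crop(a,185,130,100,80,4),crop(b,205,255,90,80,4)]))
c,d=camera_info('scene'),camera_info('side')
for n,u,v,z in(('A',290,228,.044),('B',318,266,.044),('tray',247,188,.01),('pinplate',206,158,.008)):print(n,ray(c,u,v,z).round(3))
for n,u,v,z in(('A',251,153,.044),('B',260,130,.044),('tray',243,221,.01),('pinplate',249,307,.008)):print(n,ray(d,u,v,z).round(3))
E
```

```text
A [ 0.492 -0.221  0.044]
B [ 0.46  -0.361  0.044]
tray [0.529 0.037 0.01 ]
pinplate [0.515 0.287 0.008]
A [ 0.494 -0.208  0.044]
B [ 0.459 -0.341  0.044]
tray [0.525 0.049 0.01 ]
pinplate [0.517 0.295 0.008]
```

View pics/c1.png

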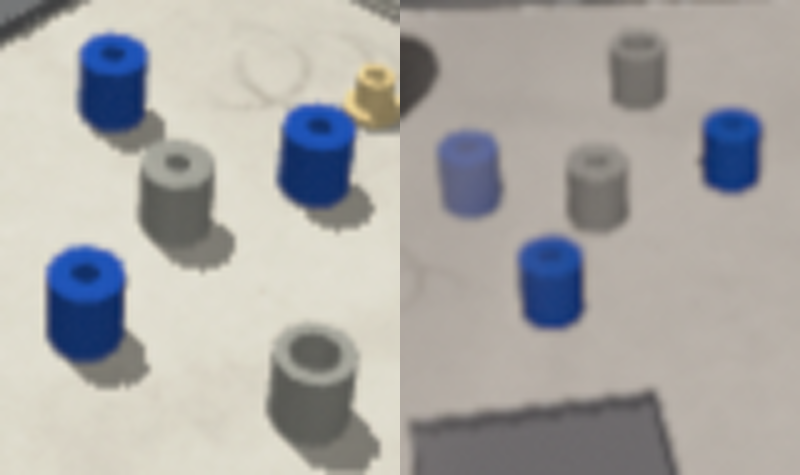

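View pics/c2.png

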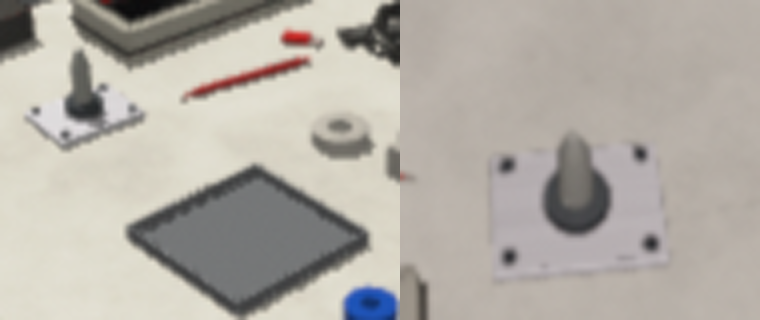

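Crops: the sleeve at scene (317,266) has the wide bore and the one at (290,228) the narrow bore. Both are grey. The blue ones at (278,206), (319,220) and (272,250) are excluded. I'll compute all positions from both views.

```bash
python3 - <<'E'
from h import *
c,d=camera_info('scene'),camera_info('side')
def tri(p,q):
    A=[];b=[]
    M=np.zeros((3,3));v=np.zeros(3)
    for k,(x,y) in((c,p),(d,q)):
        f=K(k);r=k['R'].T@np.array([(x-k['cx'])/f,(y-k['cy'])/f,1.]);r/=np.linalg.norm(r);o=-k['R'].T@k['t']
        P=np.eye(3)-np.outer(r,r);M+=P;v+=P@o
    return np.linalg.solve(M,v)
S=lambda x,y:(255+x/5,195+y/5)
D=lambda x,y:(212+(x-400)/5,120+y/5)
S2=lambda x,y:(185+x/4,130+y/4)
D2=lambda x,y:(205+(x-400)/4,255+y/4)
for n,p,q,z in(('B',S(312,352),D(638,43),.044),('A',S(177,163),D(597,158),.044),('bl1',S(113,52),D(551,252),.044),('bl2',S(320,124),D(469,147),.044),('bl3',S(86,271),D(732,123),.044),('pintip',S2(80,50),D2(573,132),.072)):
    print(n,ray(c,*p,z).round(3),ray(d,*q,z).round(3),tri(p,q).round(3))
for p in((255,168),(368,237),(240,315),(128,232)):print('tray',ray(c,*S2(*p),.014).round(3))
for p in((25,118),(65,148),(144,115),(105,86)):print('plate',ray(c,*S2(*p),.008).round(3))
E
```

```text
B [ 0.46  -0.359  0.044] [ 0.46  -0.35   0.044] [ 0.461 -0.357  0.041]
A [ 0.494 -0.221  0.044] [ 0.493 -0.216  0.044] [ 0.494 -0.219  0.042]
bl1 [ 0.525 -0.126  0.044] [ 0.523 -0.122  0.044] [ 0.524 -0.125  0.043]
bl2 [ 0.577 -0.242  0.044] [ 0.573 -0.234  0.044] [ 0.575 -0.24   0.042]
bl3 [ 0.407 -0.256  0.044] [ 0.405 -0.248  0.044] [ 0.406 -0.254  0.041]
pintip [0.517 0.286 0.072] [0.516 0.292 0.072] [0.517 0.29  0.07 ]
tray [0.584 0.107 0.014]
tray [ 0.599 -0.03   0.014]
tray [ 0.461 -0.053  0.014]
tray [0.448 0.089 0.014]
plate [0.466 0.31  0.008]
plate [0.471 0.242 0.008]
plate [0.557 0.25  0.008]
plate [0.555 0.318 0.008]
```

```bash
python3 -m inch '[[[0.1,0,0,0,0,-0.0343,0],[0.1,0,0,0,0,-0.0343,0],[0.1,0,0,0,0,-0.0343,0],[0.1,0.1,0,0,0,0,0],[0.1,0.1,0,0,0,0,0],[0,0.1,0,0,0,0,0],[0,0.1,0,0,0,0,0],[0,0.1,0,0,0,0,0],[0,0,0,0,0,0,0],[0,0,0,0,0,0,0]]]'
```

```text
t: 1.15
eef_pos: [0.4312, 0.3865, 0.2272]
ee_rot: [-3.141, -0.001, -0.001]
force: [-0.5, -0.2, -0.0]
width: 0.0879
```

```bash
python3 -m inch '[[[0.057,0.065,0,0,0,0,0],[0.057,0.065,0,0,0,0,0],[0.057,0.065,0,0,0,0,0],[0,0,0,0,0,0,0],[0,0,0,0,0,0,0],[0,0,0,0,0,0,0]]]'; python3 - <<'E'
from h import *
s=get_state();c=camera_info('wrist');i=grab_frame('wrist');cv2.imwrite('pics/w1.png',i);np.save('c1.npy',c,allow_pickle=True)
print(s['eef_pos'],s['ee_rot'],proj(c,[.517,.288,.072]),proj(c,[.517,.288,.02]))
E
```

```text
t: 1.75
eef_pos: [0.5163, 0.2911, 0.2261]
ee_rot: [3.141, 0.0, 0.001]
force: [0.2, 0.6, 0.2]
width: 0.0878
[0.51629182 0.29110893 0.2261424 ] [3.14130538e+00 4.36871115e-04 1.15771353e-03] [261.53947572 175.60390874] [261.15206837 165.39073103]
```

View pics/w1.png

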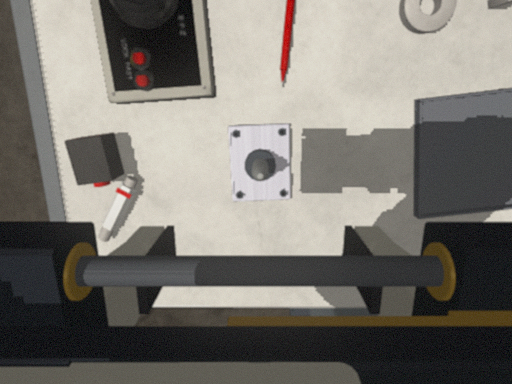

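The wrist view shows the pin boss at (260,165), plate corners at about (230-291, 124-201), and the tray at the right. I'll measure the pin from the boss contour and the plate.

```bash
python3 - <<'E'
from h import *
i=cv2.imread('pics/w1.png');c=np.load('c1.npy',allow_pickle=True).item()
g=cv2.cvtColor(i,cv2.COLOR_BGR2GRAY)
x0,y0=222,118;r=g[y0:208,x0:300]
n,l,st,ce=cv2.connectedComponentsWithStats((r<140).astype('uint8'))
for k in range(1,n):
    if 12<st[k,4]<2000:print(st[k],ce[k]+[x0,y0],ray(c,*(ce[k]+[x0,y0]),.02 if st[k,4]>200 else .008).round(4))
cv2.imwrite('pics/w1c.png',cv2.resize(i[118:208,222:300],None,fx=6,fy=6,interpolation=cv2.INTER_CUBIC))
for z in(.02,.044,.072):print(proj(c,[.517,.289,z]))
E
```

```text
[56 11  8  7 45] [281.86666667 131.71111111] [0.5536 0.2646 0.008 ]
[ 23  10  47  53 990] [265.51818182 162.54747475] [0.5203 0.2831 0.02  ]
[10 12  8  7 43] [236.02325581 133.34883721] [0.5516 0.3166 0.008 ]
[68 55  3 25 39] [291.17948718 182.58974359] [0.4941 0.2523 0.008 ]
[58 71  8  8 39] [283.17948718 192.79487179] [0.4815 0.2614 0.008 ]
[14 73  8  7 38] [239.34210526 194.36842105] [0.4794 0.3138 0.008 ]
[260.26673035 165.38830989]
[260.37264805 169.73553375]
[260.51556079 175.60115995]
```

View pics/w1c.png

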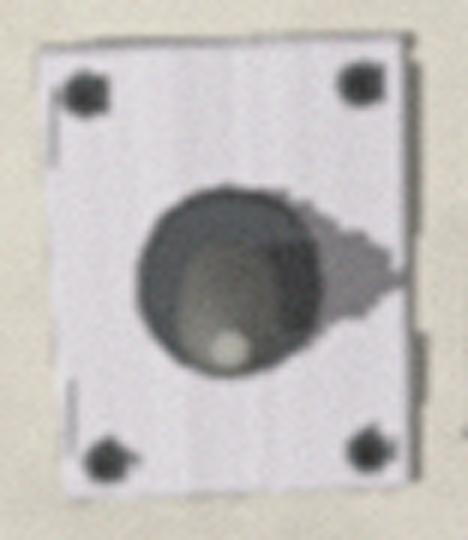

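Pin axis is (0.5165, 0.289): plate holes, boss and tip agree. Next I hover over the wide sleeve.

```bash
python3 -m inch '[[[-0.008,0.099,0,0,0,0,0],[-0.008,0.099,0,0,0,0,0],[-0.008,0.099,0,0,0,0,0],[-0.008,0.099,0,0,0,0,0],[-0.008,0.099,0,0,0,0,0],[-0.008,0.099,0,0,0,0,0],[-0.008,0.099,0,0,0,0,0],[-0.008,0.099,0,0,0,0,0],[-0.008,0.099,0,0,0,0,0],[-0.008,0.099,0,0,0,0,0],[-0.008,0.099,0,0,0,0,0],[-0.008,0.099,0,0,0,0,0],[-0.008,0.099,0,0,0,0,0],[-0.008,0.01,0,0,0,0,0],[0,0,0,0,0,0,0],[0,0,0,0,0,0,0],[0,0,0,0,0,0,0]]]'; python3 - <<'E'
from h import *
s=get_state();c=camera_info('wrist');i=grab_frame('wrist');cv2.imwrite('pics/w2.png',i);np.save('c2.npy',c,allow_pickle=True)
print(s['t'],s['eef_pos'],s['ee_rot'],s['q'],proj(c,[.461,-.357,.044]))
E
```

```text
t: 3.5
eef_pos: [0.4615, -0.3569, 0.2269]
ee_rot: [3.142, -0.001, 0.003]
force: [-0.7, 0.9, -0.1]
width: 0.0873
3.5 [ 0.46149481 -0.35694012  0.22686844] [ 3.14153859e+00 -5.40876849e-04  2.65879548e-03] [-3.23442120e-01  2.08657304e-01 -1.95759226e-01 -1.32794139e-04
 -1.16585011e+00  1.89694951e+00] [258.47842678 170.85640701]
```

View pics/w2.png

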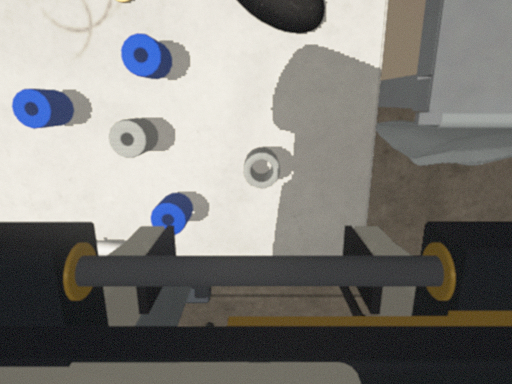

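The wrist view shows the wide-bore sleeve at (262,169), the narrow one at (128,138), and blue ones at (36,108), (145,55) and (171,214). I'll measure the top outlines.

```bash
python3 - <<'E'
from h import *
i=cv2.imread('pics/w2.png');c=np.load('c2.npy',allow_pickle=True).item()
a=i[145:192,238:300];b=i[110:165,100:162]
cv2.imwrite('pics/w2c.png',np.hstack([cv2.resize(a,(372,282),interpolation=cv2.INTER_CUBIC),cv2.resize(b,(372,330),interpolation=cv2.INTER_CUBIC)[:282]]))
for n,X in(('B',(.461,-.357)),('A',(.494,-.219))):
    for z in(0,.044):print(n,z,proj(c,[*X,z]).round(1))
E
```

```text
B 0 [258.5 163.2]
B 0.044 [258.5 170.9]
A 0 [140.1 134.7]
A 0.044 [125.2 139. ]
```

View pics/w2c.png

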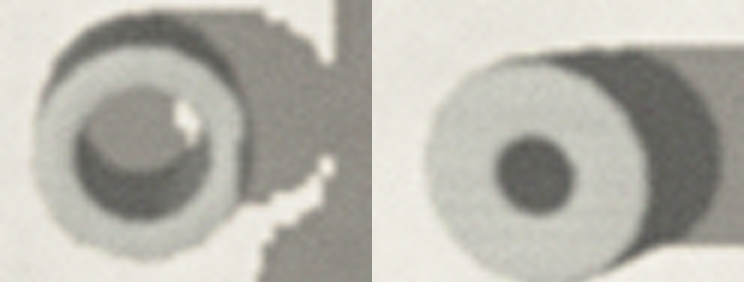

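```bash
python3 - <<'E'
from h import *
c=np.load('c2.npy',allow_pickle=True).item()
print('B',ray(c,261.5,170.1,.044),'A',ray(c,127.3,139,.044))
for n,u,v in(('bl1',36,108),('bl2',145,55),('bl3',169,218)):print(n,ray(c,u,v,.044))
f=K(c);print('dia px->m',212/6/f*np.linalg.norm(ray(c,261.5,170,.044)+c['R'].T@c['t']))
E
```

```text
B [ 0.46183303 -0.36020425  0.044     ] A [ 0.49403865 -0.22113281  0.044     ]
bl1 [ 0.52474941 -0.13218278  0.044     ]
bl2 [ 0.57507139 -0.24655429  0.044     ]
bl3 [ 0.40742439 -0.25833383  0.044     ]
dia px->m 0.03758245870135749
```

```bash
python3 -m inch '[[[0.001,0.0066,0.1,0,0,0,0],[0,0,0.1,0,0,0,0],[0,0,0.1,0,0,0,0],[0,0,0.08,0,0,0,0],[0,0,0.05,0,0,0,0],[0,0,0,0,0,0,0],[0,0,0,0,0,0,0],[0,0,0,0,0,0,0]]]' 25
python3 -m inch '[[[0,0,0,0,0,0,1],[0,0,0,0,0,0,1],[0,0,0,0,0,0,1],[0,0,0,0,0,0,1],[0,0,0,0,0,0,1],[0,0,0,0,0,0,1],[0,0,0,0,0,0,1],[0,0,0,0,0,0,1]]]' 25
```

```text
t: 4.35
eef_pos: [0.463, -0.3619, 0.0138]
ee_rot: [3.14, -0.003, 0.002]
force: [1.0, 0.2, 0.2]
width: 0.0877
t: 5.15
eef_pos: [0.4612, -0.3616, 0.0116]
ee_rot: [-3.141, 0.0, 0.001]
force: [-0.7, 1.0, 1.3]
width: 0.0397
```

```bash
python3 -m inch '[[[0,0,-0.06,0,0,0,1],[0,0,-0.1,0,0,0,1],[0,0,-0.1,0,0,0,1],[0,0,-0.04,0,0,0,1],[0,0,0,0,0,0,1],[0,0,0,0,0,0,1],[0,0,0,0,0,0,1]]]'; python3 - <<'E'
from h import *
s=get_state();c=camera_info('wrist');i=grab_frame('wrist');cv2.imwrite('pics/w3.png',i)
p=s['eef_pos'];print(s['t'],p,s['ee_rot'],s['width'],s['force']);
for dz in(-.013,.031):print(proj(c,p+[0,0,dz]))
E
```

```text
t: 5.85
eef_pos: [0.4602, -0.3611, 0.1598]
ee_rot: [-3.14, 0.003, 0.0]
force: [-1.2, -1.2, -2.3]
width: 0.0401
5.85 [ 0.46017156 -0.36114573  0.15977498] [-3.14006350e+00  2.82222434e-03  1.38890647e-04] 0.040059760095999215 [-1.15866251 -1.19601442 -2.32217207]
[258.1602692  232.43622118]
[257.81990909 272.1809791 ]
```

View pics/w3.png

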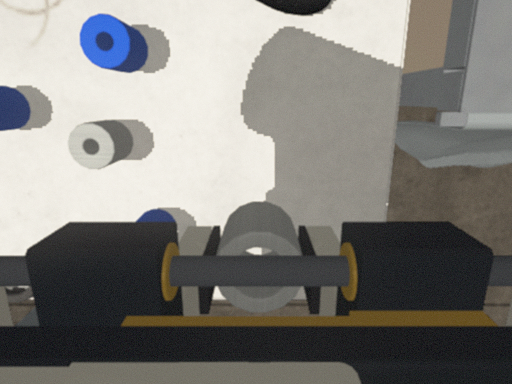

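```bash
python3 - <<'E'
from h import *
s=get_state();c=camera_info('wrist');p=s['eef_pos']
i=cv2.imread('pics/w3.png')
cv2.imwrite('pics/w3c.png',cv2.resize(i[190:320,200:320],None,fx=4.5,fy=4.5,interpolation=cv2.INTER_CUBIC))
for o in(-.003,0,.003):print(o,proj(c,p+[o-.02,0,.031])[1],proj(c,p+[o+.02,0,-.013])[1])
print(proj(c,p+[0,.02,.031]),proj(c,p+[0,-.02,.031]))
E
```

```text
-0.003 317.79175411648896 203.59459950882294
0 312.05784747119986 198.35826820927485
0.003 306.260737278011 193.074460688341
[211.61198854 272.06058871] [304.00334399 272.26848206]
```

View pics/w3c.png

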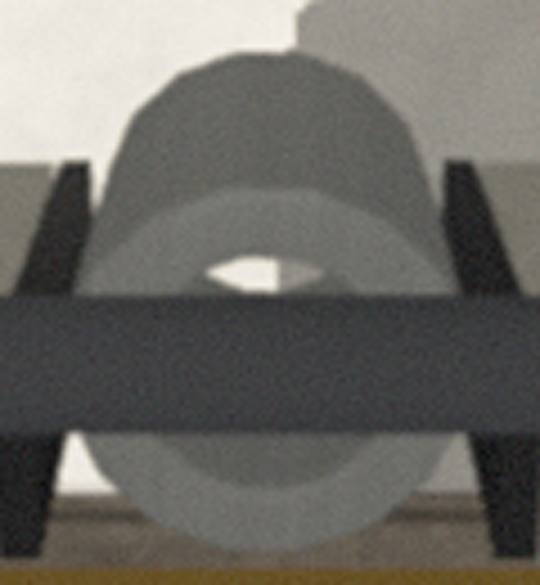

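```bash
python3 -m inch '[[[0.008,-0.093,0,0,0,0,1],[0.008,-0.093,0,0,0,0,1],[0.008,-0.093,0,0,0,0,1],[0.008,-0.093,0,0,0,0,1],[0.008,-0.093,0,0,0,0,1],[0.008,-0.093,0,0,0,0,1],[0.008,-0.093,0,0,0,0,1],[0.008,-0.093,0,0,0,0,1],[0.008,-0.093,0,0,0,0,1],[0.008,-0.093,0,0,0,0,1],[0.008,-0.093,0,0,0,0,1],[0.008,-0.093,0,0,0,0,1],[0.008,-0.093,0,0,0,0,1],[0.008,-0.091,0,0,0,0,1],[0,0,0,0,0,0,1],[0,0,0,0,0,0,1],[0,0,0,0,0,0,1],[0,0,0,0,0,0,1]]]'; python3 - <<'E'
from h import *
P=[]
for k in range(4):
    c=camera_info('wrist');s=get_state();i=grab_frame('wrist');P.append(s['eef_pos'])
cv2.imwrite('pics/w4.png',i)
p=np.mean(P,0);print(s['t'],np.round(P,4),p,s['width'],s['force'])
d=grab_frame('side');cv2.imwrite('pics/s4.png',cv2.resize(d[200:340,180:320],None,fx=4,fy=4,interpolation=cv2.INTER_CUBIC))
E
```

```text
t: 7.7
eef_pos: [0.5168, 0.2871, 0.1612]
ee_rot: [3.141, 0.001, -0.001]
force: [-0.3, -0.2, -2.7]
width: 0.0402
7.85 [[0.5168 0.2871 0.1612]
 [0.5169 0.2871 0.1615]
 [0.5171 0.2873 0.1618]
 [0.5171 0.2874 0.1619]] [0.51696033 0.28723879 0.16159964] 0.03986624867698857 [-0.82658616 -0.0056134  -1.92410423]
```

View pics/w4.png

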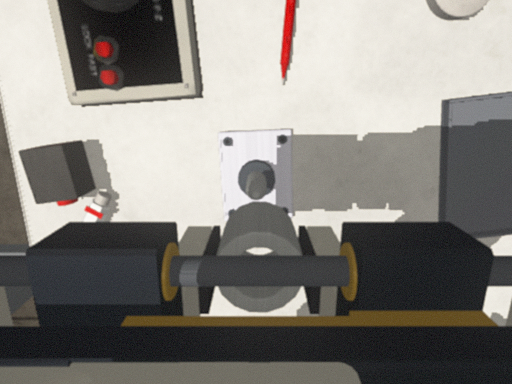

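View pics/s4.png

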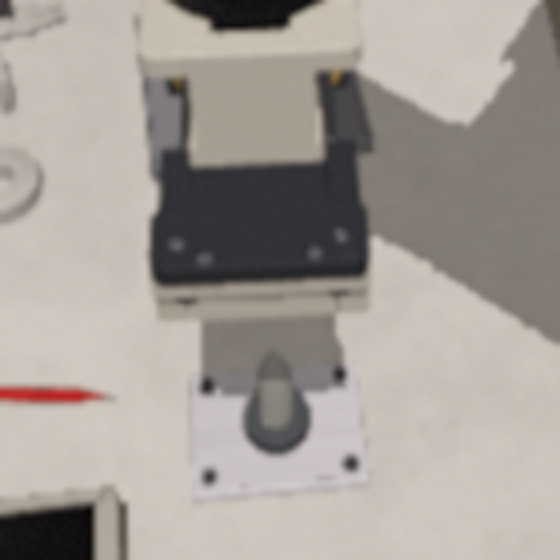

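The wrist view shows the boss centre at about (256.5,178), with the sleeve held above it at u of about 260. I'll re-measure the pin from here.

```bash
python3 - <<'E'
from h import *
i=cv2.imread('pics/w4.png');c=camera_info('wrist');s=get_state();print(s['eef_pos'])
cv2.imwrite('pics/w4c.png',cv2.resize(i[120:220,205:305],None,fx=6,fy=6,interpolation=cv2.INTER_CUBIC))
print(proj(c,[.5165,.289,.02]),proj(c,[.5165,.289,.072]))
for X in((.5536,.2646),(.5516,.3166)):print(proj(c,[*X,.008]))
E
```

```text
[0.51711931 0.28775518 0.16196844]
[257.09028559 179.93855348] [256.74254072 195.35092487]
[282.91454057 138.90643322]
[228.06254345 140.94893152]
```

View pics/w4c.png

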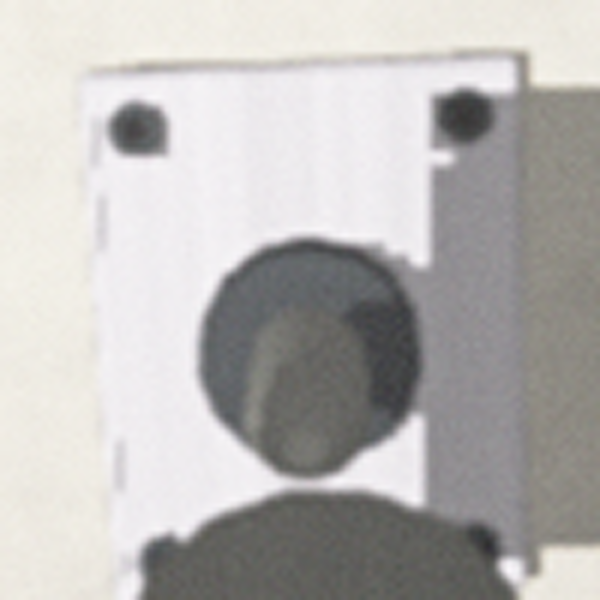

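```bash
python3 -m inch '[[[0.001,-0.0036,0.05,0,0,0,1],[0,0,0.05,0,0,0,1],[0,0,0.03,0,0,0,1],[0,0,0,0,0,0,1],[0,0,0,0,0,0,1],[0,0,0,0,0,0,1]]]'; python3 - <<'E'
from h import *
d=grab_frame('side');e=grab_frame('scene')
f=lambda a:cv2.resize(a,None,fx=4,fy=4,interpolation=cv2.INTER_CUBIC)
cv2.imwrite('pics/s5.png',np.hstack([f(d[240:340,200:300]),f(e[100:200,160:260])]))
print(get_state()['eef_pos'])
E
```

```text
t: 8.55
eef_pos: [0.5182, 0.2906, 0.098]
ee_rot: [-3.14, -0.002, 0.001]
force: [1.1, -0.9, -1.6]
width: 0.04
[0.51802572 0.29057135 0.09788951]
```

View pics/s5.png

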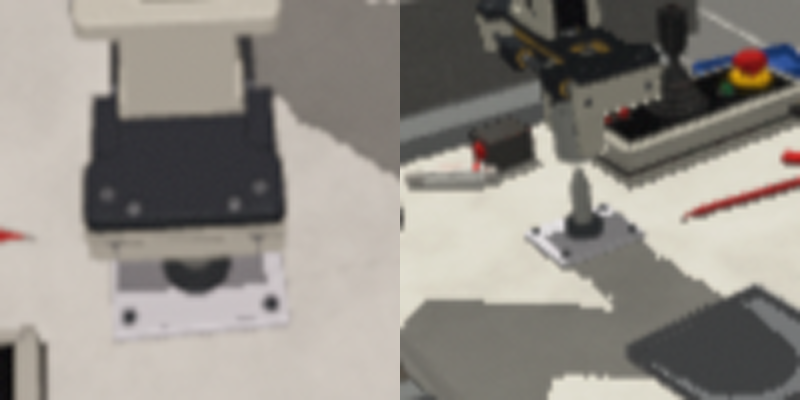

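The sleeve hangs above the pin tip and looks aligned in both views. I'll lower it over the taper while watching the force.

```bash
python3 -m inch '[[[0,0,0.02,0,0,0,1],[0,0,0.02,0,0,0,1],[0,0,0.01,0,0,0,1],[0,0,0,0,0,0,1],[0,0,0,0,0,0,1]]]'; python3 -m inch '[[[0,0,0.01,0,0,0,1],[0,0,0.01,0,0,0,1],[0,0,0,0,0,0,1],[0,0,0,0,0,0,1]]]'
```

```text
t: 9.15
eef_pos: [0.5175, 0.29, 0.0714]
ee_rot: [3.141, 0.0, 0.001]
force: [-0.1, -0.3, -2.7]
width: 0.0401
t: 9.55
eef_pos: [0.5174, 0.29, 0.0615]
ee_rot: [3.141, 0.0, 0.0]
force: [-0.6, 0.2, -2.0]
width: 0.0399
```

No contact force, and the bottom is past the taper. I'll go on to the seat.

```bash
python3 -m inch '[[[0,0,0.015,0,0,0,1],[0,0,0.015,0,0,0,1],[0,0,0.015,0,0,0,1],[0,0,0,0,0,0,1],[0,0,0,0,0,0,1]]]'; python3 -m inch '[[[0,0,0.004,0,0,0,1],[0,0,0.004,0,0,0,1],[0,0,0.004,0,0,0,1],[0,0,0,0,0,0,1],[0,0,0,0,0,0,1]]]'
```

```text
t: 10.05
eef_pos: [0.5174, 0.2899, 0.0387]
ee_rot: [3.141, 0.001, 0.001]
force: [0.3, -0.3, -1.4]
width: 0.0398
t: 10.55
eef_pos: [0.5175, 0.2901, 0.0332]
ee_rot: [3.142, 0.0, 0.0]
force: [0.2, 0.3, -1.2]
width: 0.0399
```

```bash
python3 -m inch '[[[0,0,0.002,0,0,0,1],[0,0,0,0,0,0,1],[0,0,0,0,0,0,1]]]'; python3 -m inch '[[[0,0,0.002,0,0,0,1],[0,0,0,0,0,0,1],[0,0,0,0,0,0,1]]]'
```

```text
t: 10.85
eef_pos: [0.5175, 0.2901, 0.0322]
ee_rot: [-3.142, -0.0, 0.001]
force: [0.4, 0.1, -1.7]
width: 0.0399
t: 11.15
eef_pos: [0.5176, 0.2902, 0.0316]
ee_rot: [-3.141, -0.0, 0.001]
force: [-0.9, -1.1, 3.3]
width: 0.0398
```

Contact with the seat at z = 0.0316, where it was expected (0.032). I'll open and retreat.

```bash
python3 -m inch '[[[0,0,0,0,0,0,0],[0,0,0,0,0,0,0],[0,0,0,0,0,0,0],[0,0,0,0,0,0,0],[0,0,0,0,0,0,0],[0,0,0,0,0,0,0]]]'; python3 -m inch '[[[0,0,-0.05,0,0,0,0],[0,0,-0.1,0,0,0,0],[0,0,-0.1,0,0,0,0],[0,0,-0.1,0,0,0,0],[0,0,-0.04,0,0,0,0],[0,0,0,0,0,0,0],[0,0,0,0,0,0,0]]]'; python3 - <<'E'
from h import *
i=grab_frame('wrist');c=camera_info('wrist');print(get_state()['eef_pos'])
e=grab_frame('scene');f=lambda a:cv2.resize(a,(400,400),interpolation=cv2.INTER_CUBIC)
cv2.imwrite('pics/w6.png',np.hstack([f(i[118:218,210:310]),f(e[110:190,165:245])]))
print(proj(c,[.517,.2892,.064]),proj(c,[.517,.2892,.02]))
E
```

```text
t: 11.75
eef_pos: [0.5175, 0.2901, 0.0311]
ee_rot: [3.142, 0.0, 0.0]
force: [0.2, 0.6, -0.1]
width: 0.082
t: 12.45
eef_pos: [0.5172, 0.2901, 0.2262]
ee_rot: [-3.141, -0.0, 0.0]
force: [0.5, 0.1, -0.6]
width: 0.0874
[0.51691545 0.28974518 0.22525253]
[258.8671801  174.48090405] [258.83489488 165.92225391]
```

View pics/w6.png

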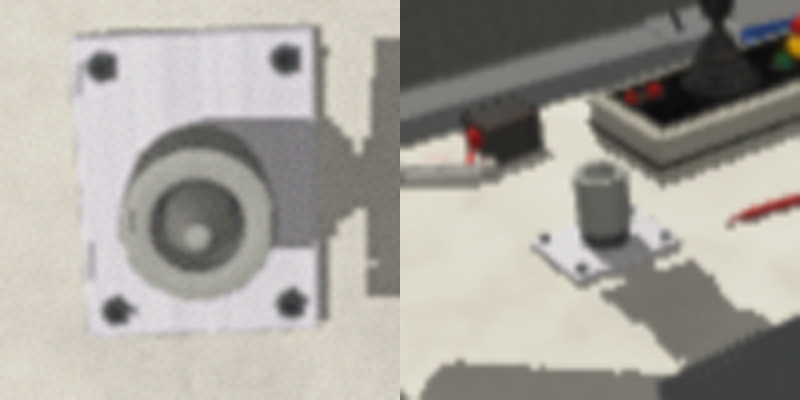

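The sleeve is seated, upright, with the pin tip showing inside the bore. Next I go over the narrow sleeve.

```bash
python3 -m inch '[[[-0.0042,0.093,0,0,0,0,0],[-0.0042,0.093,0,0,0,0,0],[-0.0042,0.093,0,0,0,0,0],[-0.0042,0.093,0,0,0,0,0],[-0.0042,0.093,0,0,0,0,0],[-0.0042,0.093,0,0,0,0,0],[-0.0042,0.093,0,0,0,0,0],[-0.0042,0.093,0,0,0,0,0],[-0.0042,0.093,0,0,0,0,0],[-0.0042,0.093,0,0,0,0,0],[-0.0042,0.092,0,0,0,0,0],[0,0,0,0,0,0,0],[0,0,0,0,0,0,0],[0,0,0,0,0,0,0]]]'; python3 - <<'E'
from h import *
c=camera_info('wrist');i=grab_frame('wrist');cv2.imwrite('pics/w7.png',i);s=get_state();print(s['t'],s['eef_pos'],proj(c,[.494,-.221,.044]))
g=cv2.cvtColor(i,cv2.COLOR_BGR2GRAY)
m=(g[140:210,225:295]<120).astype('uint8');n,l,st,ce=cv2.connectedComponentsWithStats(m)
for k in range(1,n):
    if st[k,4]>30:print(st[k],ce[k]+[225,140],ray(c,*(ce[k]+[225,140]),.044))
E
```

```text
t: 13.95
eef_pos: [0.4942, -0.2204, 0.2252]
ee_rot: [-3.141, 0.002, 0.0]
force: [0.3, -0.6, 0.1]
width: 0.0879
14.0 [ 0.49447718 -0.22007608  0.22555312] [259.01251138 170.56133879]
[  19    7   34   40 1062] [260.29566855 166.5913371 ] [ 0.49826973 -0.22234158  0.044     ]
```

View pics/w7.png

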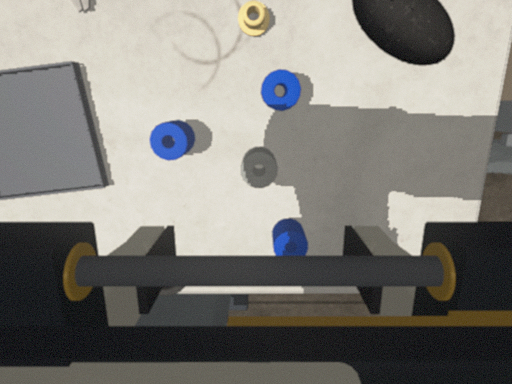

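The narrow (grey, shadowed) sleeve is at (259,168), directly under the tool and matching the prediction (259,170). The blue ones at (280,90), (172,140) and (290,236) are clear of the jaws.

```bash
python3 -m inch '[[[0,0.002,0.1,0,0,0,0],[0,0,0.1,0,0,0,0],[0,0,0.1,0,0,0,0],[0,0,0.08,0,0,0,0],[0,0,0.046,0,0,0,0],[0,0,0,0,0,0,0],[0,0,0,0,0,0,0],[0,0,0,0,0,0,0]]]' 25
python3 -m inch '[[[0,0,0,0,0,0,1],[0,0,0,0,0,0,1],[0,0,0,0,0,0,1],[0,0,0,0,0,0,1],[0,0,0,0,0,0,1],[0,0,0,0,0,0,1],[0,0,0,0,0,0,1],[0,0,0,0,0,0,1]]]' 25
python3 -m inch '[[[0,0,-0.03,0,0,0,1],[0,0,-0.08,0,0,0,1],[0,0,-0.09,0,0,0,1],[0,0,0,0,0,0,1],[0,0,0,0,0,0,1],[0,0,0,0,0,0,1]]]'
```

```text
t: 14.8
eef_pos: [0.4962, -0.2215, 0.0149]
ee_rot: [3.141, -0.003, 0.002]
force: [0.5, -0.0, 0.5]
width: 0.0877
t: 15.6
eef_pos: [0.4945, -0.2219, 0.0131]
ee_rot: [-3.142, 0.0, 0.0]
force: [-0.2, 1.1, 1.1]
width: 0.0387
t: 16.2
eef_pos: [0.4934, -0.2216, 0.1118]
ee_rot: [-3.141, 0.002, -0.0]
force: [-0.1, 0.4, -3.1]
width: 0.0388
```

```bash
python3 -m inch '[[[0.0097,-0.0832,0,0,0,0,1],[0.0097,-0.0832,0,0,0,0,1],[0.0097,-0.0832,0,0,0,0,1],[0.0097,-0.0832,0,0,0,0,1],[0.0097,-0.0832,0,0,0,0,1],[0.0097,-0.0832,0,0,0,0,1],[0,0,0,0,0,0,1],[0,0,0,0,0,0,1],[0,0,0,0,0,0,1]]]'; python3 - <<'E'
from h import *
c=camera_info('wrist');i=grab_frame('wrist');cv2.imwrite('pics/w8.png',i);s=get_state();print(s['t'],s['eef_pos'],s['width'])
for p in((.584,.107),(.599,-.03),(.461,-.053),(.448,.089)):print(proj(c,[*p,.014]).round())
E
```

```text
t: 17.1
eef_pos: [0.5226, 0.027, 0.1119]
ee_rot: [3.141, 0.003, 0.0]
force: [0.4, 1.0, -3.6]
width: 0.0389
17.15 [0.52277043 0.0266855  0.11218953] 0.03837636690217895
[153. 114.]
[334.  94.]
[351. 260.]
[187. 274.]
```

View pics/w8.png

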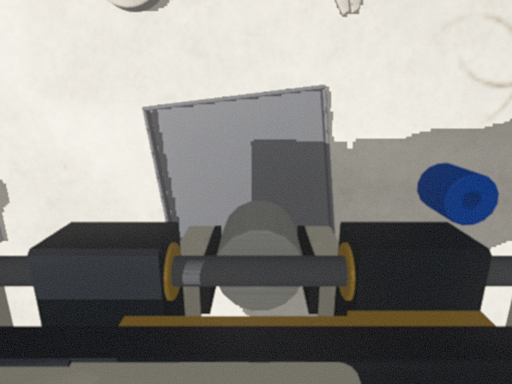

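The tray rim corners are at (146,108) and (326,88). That puts the tray centre about 5 mm further +x and +y than estimated, so I'll shift, then lower. I'll open only partly at release, to stay clear of the walls.

```bash
python3 -m inch '[[[0.01,-0.012,0.06,0,0,0,1],[0,0,0.06,0,0,0,1],[0,0,0.04,0,0,0,1],[0,0,0.016,0,0,0,1],[0,0,0,0,0,0,1],[0,0,0,0,0,0,1],[0,0,0,0,0,0,1]]]'; python3 -m inch '[[[0,0,0.004,0,0,0,1],[0,0,0,0,0,0,1],[0,0,0,0,0,0,1]]]'
```

```text
t: 17.85
eef_pos: [0.5295, 0.0337, 0.0264]
ee_rot: [-3.141, -0.002, 0.0]
force: [-0.4, -0.1, -2.1]
width: 0.0386
t: 18.15
eef_pos: [0.5287, 0.0338, 0.0235]
ee_rot: [-3.141, -0.001, 0.001]
force: [0.3, -0.6, -3.5]
width: 0.0391
```

```bash
python3 -m inch '[[[0,0,0.006,0,0,0,1],[0,0,0.004,0,0,0,1],[0,0,0,0,0,0,1],[0,0,0,0,0,0,1]]]'; python3 -m inch '[[[0,0,0.003,0,0,0,1],[0,0,0,0,0,0,1],[0,0,0,0,0,0,1]]]'
```

```text
t: 18.55
eef_pos: [0.5285, 0.0337, 0.018]
ee_rot: [3.141, 0.0, 0.001]
force: [0.6, -0.2, -2.1]
width: 0.0387
t: 18.85
eef_pos: [0.5286, 0.0337, 0.0167]
ee_rot: [3.142, 0.0, 0.0]
force: [-0.2, 0.4, -2.5]
width: 0.0387
```

```bash
python3 -m inch '[[[0,0,0.002,0,0,0,1],[0,0,0,0,0,0,1],[0,0,0,0,0,0,1]]]';python3 -m inch '[[[0,0,0.001,0,0,0,1],[0,0,0,0,0,0,1],[0,0,0,0,0,0,1]]]'
```

```text
t: 19.15
eef_pos: [0.5288, 0.0338, 0.0161]
ee_rot: [-3.141, -0.001, 0.001]
force: [-0.8, -0.3, 5.2]
width: 0.0388
t: 19.45
eef_pos: [0.5288, 0.0338, 0.0161]
ee_rot: [-3.142, -0.001, 0.001]
force: [-4.4, 0.8, 9.7]
width: 0.0391
```

Floor contact at 0.0161, as expected. I'll raise 0.5 mm, release and retreat.

```bash
python3 -m inch '[[[0,0,-0.001,0,0,0,1],[0,0,0,0,0,0,0.3],[0,0,0,0,0,0,0.3],[0,0,0,0,0,0,0.3],[0,0,0,0,0,0,0.3],[0,0,0,0,0,0,0.3],[0,0,0,0,0,0,0.3]]]'; python3 -m inch '[[[0,0,-0.03,0,0,0,0.3],[0,0,-0.1,0,0,0,0.3],[0,0,-0.1,0,0,0,0.3],[0,0,-0.1,0,0,0,0.3],[0,0,-0.1,0,0,0,0.3],[0,0,0,0,0,0,0.3],[0,0,0,0,0,0,0.3]]]'; python3 - <<'E'
from h import *
i=grab_frame('wrist');e=grab_frame('scene');d=grab_frame('side');cv2.imwrite('pics/w9.png',i)
f=lambda a:cv2.resize(a,(400,300),interpolation=cv2.INTER_CUBIC)
cv2.imwrite('pics/f9.png',np.vstack([np.hstack([f(e[125:215,170:290]),f(d[180:330,170:370])]),np.hstack([f(i),f(e)])]))
E
```

```text
t: 20.15
eef_pos: [0.5286, 0.0337, 0.0156]
ee_rot: [3.142, 0.0, 0.0]
force: [0.5, 1.1, -0.4]
width: 0.0612
t: 20.85
eef_pos: [0.529, 0.034, 0.2321]
ee_rot: [-3.14, -0.003, 0.0]
force: [-0.6, -0.4, -0.6]
width: 0.0611
```

View pics/f9.png

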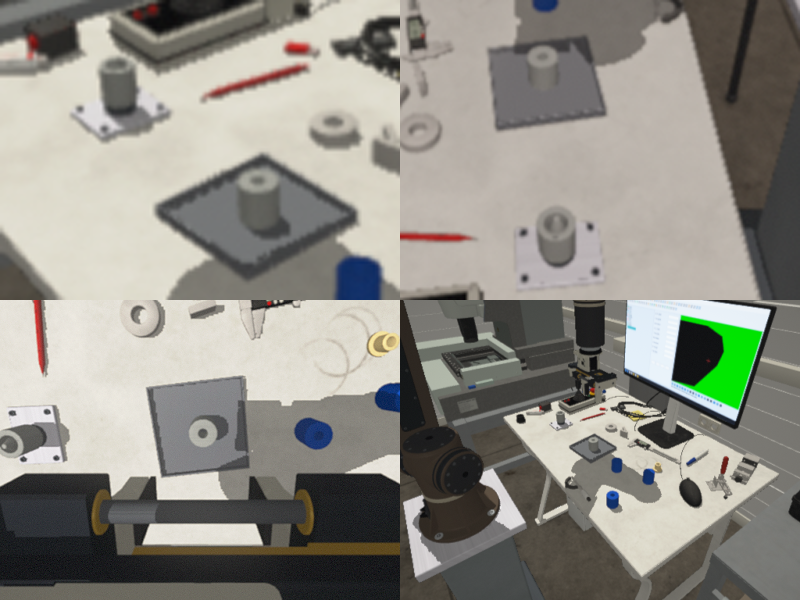

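All three views show the wide sleeve seated on the pin and the narrow sleeve upright near the centre of the tray. The gripper is clear and empty.

```bash
python3 -c "from station import *;print(job_done())"
```

```text
the job is handed in; nothing more can be done
None
```

I handed the job in at about 21 s of the 72 s limit, with both sleeves where you asked and the order kept.

- **Wide-bore sleeve:** I slid it down the pin first. It met no side force on the way and touched the seat at a tool height of 31.6 mm; I expected about 32 mm. Close pictures then showed it upright with the pin tip inside the bore.
- **Narrow-bore sleeve:** I then stood it in the reject tray. It touched the tray floor at 16.1 mm, as expected, and the pictures from all three cameras show it upright near the middle.
- **Last checks:** The gripper was open, empty and 0.23 m above the table, with about zero force on it. The blue look-alikes were not touched. The highest force I saw was about 10 N, as the narrow sleeve met the tray floor.
- **Small disagreements:**
  - The scene and side cameras differed by up to 9 mm on the sleeve positions, so I re-measured them with the wrist camera.
  - The tray centre turned out about 5 mm from my first estimate, and I corrected for that before lowering.

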